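Unclamp the test plug and hold its end up to the inspection camera

ROBOT

A 7-joint arm with a two-finger parallel gripper is mounted at the origin on the work surface. World frame = base frame: x ahead of the robot, y to its left, z up, the work surface at z = 0. Lengths are in mm, angles in rad, forces in N, time in s.
With the tool pointing down it reaches from about 400 to 875 mm from the base axis. Payload 4.4 kg.
Tool frame: the origin (TCP) lies at the very end of the fingers, on their centre line; the grasp point (between the pads) lies 19 mm behind it; z points along the fingers, y is the direction in which the jaws open and shut (so a half turn about z gives the same grasp; the last joint's range is limited). The gripper opens to 85 mm and grips with 20 to 120 N. Pads are 22 mm wide; open, the fingers measure 114 mm over their backs; the gripper's body (76 mm by 85 mm) begins 54 mm behind the grasp point. The pads swing forward as they close: fully open they stand 13 mm farther back than shut.
Start: joints at [-1.322, 0.628, 0.038, 1.517, -0.027, 0.996, -0.02], TCP at [201.233, 618.08, 231.313] pointing down, gripper open.
Joint ranges: [-3.06, 3.06], [-0.37, 2.12], [-1.25, 1.32], [0.18, 2.47], [-1.1, 4.24], [0.23, 1.98], [-2.94, 2.94]. Speed limits (rad/s): [2.57, 2.57, 3.14, 3.14, 3.14, 3.14, 3.14].

INTERFACE

Orientations are given as [roll, pitch, yaw] about the fixed x, y, z axes, in that order (R = Rz(yaw) Ry(pitch) Rx(roll)).
In Python, from cell import ctrl gives the robot as it stands.
- The arm moves only by the shell command python3 -m crank 'ROWS' [OPENING]. ROWS is JSON, a list that holds one entry, the list of rows, each a list of 6 numbers: the shift along the tool's x, y, z in units of 30 mm (1.0 is 30 mm), then the turn, a rotation vector about the tool's x, y, z in units of 6 degrees (1.0 is 6 degrees). In form: [[[tx, ty, tz, rx, ry, rz], ...]]. A call has 1 to 12 rows; each row shifts and turns the pose as measured when the row begins, along the tool's axes as they then stand; what a row does not reach is not made up. A row lasts 1/12 s, in which the tool goes at most 41.7 mm and 7.16 degrees, less where a joint would pass 70% of its speed; a pose out of reach is approached as far as the arm can. A call is refused whole if a number of a shift passes 1 or a number of a turn 1, either way. A call with a gripper value outside its range is refused whole. OPENING is the gripper command: -1 is fully open, 1 is shut, values between are in proportion, set as the call begins (- or left out, the last holds). The fingers move at their own pace and stop on an object; the grip force is fixed at half the most. Time passes only in rows, so rows that do not move let the fingers close. It gives the time, the measured TCP pose, the force and the opening at its end, in the units of the state.
- ctrl.read_state(): the state, without advancing time (a new reading comes with each control period).
- ctrl.get_image(name): name is "scene" or "top" or "wrist"; returns a dict with "color" (480x640x3 uint8, red, green, blue), "depth" (480x640 float32, mm along the optical axis (not along the pixel's ray), 0 where there is no reading), "camera_matrix" (3x3 intrinsics, pixels), "R" (3x3) and "t" (3): a world point X has camera coordinates R X + t. Camera axes: x right, y down, z forward; pixel columns grow to the right and rows downward; lengths in mm; the calibration is good to about 2 mm. A picture is of the moment at which its call begins.
- ctrl.finish_job(): hands the job in, once; it reports no verdict.
Trained networks look in a picture, given as the dict that the camera call returned (one of the last four; its "shot" number tells which), for a name from the list of things; names that differ only in an ending like _2 or _b are one class to them, and where a whole thing is asked for, a point or a joint stands for the part that bears it (a point fixed in the world has none). Each returns a list of dicts, best first, with "conf" (0 to 1); they miss things now and then, are a little off and sometimes report something else, mostly with a low value. They report only what shows in the picture. A call takes as long as a camera call. They do not tell look-alikes from the thing itself.
- ctrl.search_frame(query, picture): "extent" ([centre column, centre row, width, height] in pixels, round what is visible of it).
The state is a dict: "clock": time; "qpos": joint angles; "qd": joint speeds; "tau": joint torques, N m; "eef_pos": TCP position; "tool_rot": TCP orientation; "force": force on the tool from outside, world axes, zero at the start; "torque": the same for the moment, N m; "width": finger opening in mm.
Only numpy, scipy, OpenCV 4.12 (cv2) and the standard library are available. Lean on these libraries where they do the work, as an engineer would, in place of code of your own. Each camera call takes 0.05 s, during which the arm holds its last target. There are 200 camera calls.

TASK

Turn the clamp nut on the grey block about a quarter turn anticlockwise so that its strap swings well clear, then draw the flanged test plug straight up out of its bore, tip it over and finish while holding it raised and still in the gripper, with its round lower end face squarely facing the bench camera's lens, centred and about 8 cm in front of it. Do not touch the camera, do not let go of the plug at the end, and leave the paper cup, the weight and the jar where they stand.

Things in the scene. Friction and masses are not known exactly. Their poses are not given: they have to be found in the camera images.
- block: Fixed grey anodised clamping block, 90 (x) x 170 (y) x 55 (z) mm. Origin at the centre of its underside, on the bench; z up. The 26 mm bore, 46 mm deep, opens in its top at y = +42 mm; the nut's axis stands at y = -43 mm.
- nut (a joint): Turn of the captive hex nut about its vertical axis in rad: 0 when the strap points along the block's +y, right over the middle of the plug's flange; grows anticlockwise seen from above; stops at 0 and 1.9. Starts between 0 and 0.3; the strap is wholly clear of the flange from 0.45 on. Stays where left, drag about 0.12 N m. It does not rise as it turns.
- nut_top (a point): Centre of the hex nut's top, 101 mm above the bench, turning with the nut. The steel hex is 24 mm across flats (27.7 over corners), its flats look along the nut's own x and every 60 degrees from there, and it is 30 mm tall. Under it, from 30.5 to 36.5 mm below this point, the flat steel strap (14 mm wide, 6 mm thick) reaches 70 mm out from the axis along the nut's own y, 1.5 mm above the plug's flange.
- plug: Loose flanged steel test plug, 0.24 to 0.38 kg, 96 mm long, standing in the bore with its flange on the block's top. Origin at the centre of its round lower end face (in the bore at the start); z along its axis to the grip. From there up: spigot 24 mm diameter, z 0 to 42 mm; flange 54 mm diameter, z 42 to 50 mm; aluminium rectangular grip, z 50 to 96 mm, 28 mm along x by 20 mm along y (pinch it along y).
- plug_grip (a point): Point on the plug's axis inside the rectangular grip, 78 mm above the lower end face, 18 mm below the grip's top; axes as the plug's.
- camera: Fixed bench inspection camera: grey base 130 x 100 x 14 mm with two side cheeks 88 mm tall, carrying the white camera head between them. Origin on the bench under the stand (base spans x -30 to +100 mm); the head looks up and towards its -x.
- lens: Camera head, a 52 mm white cylinder with a 44 mm black lens barrel, 85 mm long in all. Origin at the centre of the lens's front face, 110 mm above the bench and 28 mm along the camera's +x from its origin; z is the viewing direction, out of the lens, 40 degrees from vertical, leaning to the camera's -x.
- cup: Bystander: white paper cup, 80 mm wide at the rim, 92 mm tall. Origin at the centre of its underside.
- weight: Bystander: steel calibration weight with a knob, 42 mm diameter, 60 mm tall. Origin at the centre of its underside.
- jar: Bystander: amber jar, 56 mm diameter, 70 mm tall. Origin at the centre of its underside.
Things that resemble listed ones, but are neither listed nor needed, are in the scene too. Leave any green, pink or yellow look-alike of the block alone.

How it is judged (in metres and radians):
On the way, in this order (a step that is already met when the one before it is completed fails the run):
1. the nut is turned at least 1.2 rad, with the plug still seated in its bore (value of joint nut above 1.2 rad and distance of plug from where it was at the start of the episode below 0.01 m), for 0.1 s.
2. the plug is drawn out: its lower end face is above the block's top, gripped (z of plug in the frame of block above 0.056 m and contact force between the fingers and plug above 1 N), for 0.1 s.
At the end, for the whole second after the job is handed in: Nut turned over 1.2 rad; plug in the fingers (over 2 N), still (under 0.03 m/s), off block and camera; its lower end face 45 to 120 mm before the lens, within 22 mm of the viewing axis each way, facing it (axes within 0.26 rad, grip on the far side), over 0.12 m above the bench (value of joint nut above 1.2 rad and z of plug in the frame of lens between 0.045 and 0.12 m and x of plug in the frame of lens between -0.022 and 0.022 m and y of plug in the frame of lens between -0.022 and 0.022 m and angle between the z axis of plug and the z axis of lens, either way round below 0.26 rad and z of plug_grip in the frame of lens above 0.1 m and height (world z) of plug above 0.12 m and contact force between the fingers and plug above 2 N and contact force between plug and camera below 0.2 N and contact force between plug and block below 0.2 N and linear speed of plug below 0.03 m/s); the arm keeps its last pose, push and grip.
It fails at once if the camera is touched (contact force between camera and anything else above 1 N).
It fails at once if a bystander is displaced by more than 20 mm (distance of any of cup, weight, jar from where it was at the start of the episode above 0.02 m).
It also fails if it takes over 59 s, if anything falls off the work surface, if the arm or the gripper's body presses on something with over 40 N, if the wrist force passes 120 N, or if a joint passes its speed limit or range.

## Working session

There is one attempt and no reset: what is moved stays moved. The work goes in short steps, Python scripts to look and compute and a shell command to move; the robot and the scene stay as the last step left them, time stands still between calls to the robot, and variables do not carry over. Pictures are saved under pics/ and viewed, about 8 in all and at most 12, crops included, and the job is handed in when it is done.

```bash
ls; mkdir -p pics; cat > h.py <<'E'
import numpy as np, cv2, sys
from cell import ctrl
from scipy.spatial.transform import Rotation as Ro
def cloud(p):
    d=p["depth"];K=np.array(p["camera_matrix"]);v,u=np.mgrid[:480,:640]
    c=np.stack([(u-K[0,2])/K[0,0]*d,(v-K[1,2])/K[1,1]*d,d],-1)
    return (c-np.array(p["t"]))@np.array(p["R"])   # R^T (c-t)
def proj(p,X):
    c=np.array(p["R"])@np.array(X)+np.array(p["t"]);K=np.array(p["camera_matrix"]);q=K@c;return q[:2]/q[2]
def tool():
    s=ctrl.read_state();return np.array(s["eef_pos"]),Ro.from_euler('xyz',s["tool_rot"]).as_matrix(),s
def to(P,R=None):
    p,R0,s=tool();d=R0.T@(np.array(P)-p)/30
    r=np.zeros(3) if R is None else np.degrees(Ro.from_matrix(R0.T@R).as_rotvec())/6
    return np.round(d,2),np.round(r,2)
E
python3 - <<'E'
from h import *
np.set_printoptions(precision=1,suppress=True)
ims=[]
for n in("scene","top"):
    p=ctrl.get_image(n);np.savez(n+".npz",**p);C=cloud(p)
    im=p["color"][...,::-1].copy()
    for q in("block","nut","plug","camera","lens","cup","weight","jar"):
        for r in ctrl.search_frame(q,p)[:3]:
            e=r["extent"];c=C[min(479,int(e[1])),min(639,int(e[0]))]
            print(n,q,round(r["conf"],2),np.round(e),c)
    cv2.imwrite(f"pics/{n}.png",im)
print(ctrl.read_state()["clock"],tool()[1])
E
```

```text
pics
scene block 0.93 [381. 176.  71.  59.] [477.1 344.1  56.1]
scene block 0.82 [455. 289.  66.  85.] [822.4 157.5  80.4]
scene block 0.69 [177. 287. 101.  85.] [ 411.7 -214.    54.9]
scene nut 0.92 [454. 279.  17.  31.] [815.4 157.9 101.4]
scene nut 0.83 [376. 163.  21.  15.] [467.4 328.2  96.4]
scene nut 0.8 [354. 240.  20.  30.] [602.7 103.3  98.3]
scene plug 0.79 [372. 220.  23.  26.] [580.9 184.1  83.3]
scene camera 0.67 [263. 346.  86.  78.] [ 652.  -194.4   76. ]
scene lens 0.89 [270. 334.  43.  52.] [ 655.9 -179.5   98.7]
scene lens 0.38 [266. 347.  89.  78.] [ 657.6 -194.5   78.7]
scene cup 0.64 [384. 329.  37.  59.] [757.8  23.3  16.8]
scene weight 0.55 [273. 248.  17.  25.] [456.5   6.6  37.5]
scene jar 0.61 [478. 222.  28.  33.] [739.  370.9  57.9]
top block 0.95 [456. 326.  98.  48.] [ 391.6 -189.2   69.5]
top block 0.9 [160. 291.  97.  56.] [449.8 361.6  72.1]
top block 0.85 [274. 226.  89.  61.] [575.7 150.7  72.7]
top nut 0.9 [281. 220.  43.  26.] [592.6 138.9  57.7]
top nut 0.89 [256. 108.  41.  26.] [820.5 194.6  54.7]
top nut 0.82 [471. 329.  48.  15.] [ 386.5 -218.1   70.7]
top plug 0.82 [250. 225.  26.  24.] [570.  189.7 109. ]
top camera 0.62 [440. 208.  57.  75.] [ 607.8 -160.3  104.8]
top lens 0.93 [440. 191.  30.  41.] [ 635.5 -157.2  115.1]
top cup 0.78 [354. 130.  40.  54.] [798.7  -6.7  -1.9]
top weight 0.88 [343. 296.  24.  23.] [447.   18.6  60.5]
top jar 0.86 [157. 153.  32.  36.] [720.  384.1  70. ]
0.9 [[-1.   0.3 -0. ]
 [ 0.3  1.   0. ]
 [ 0.   0.  -1. ]]
```

View pics/scene.png

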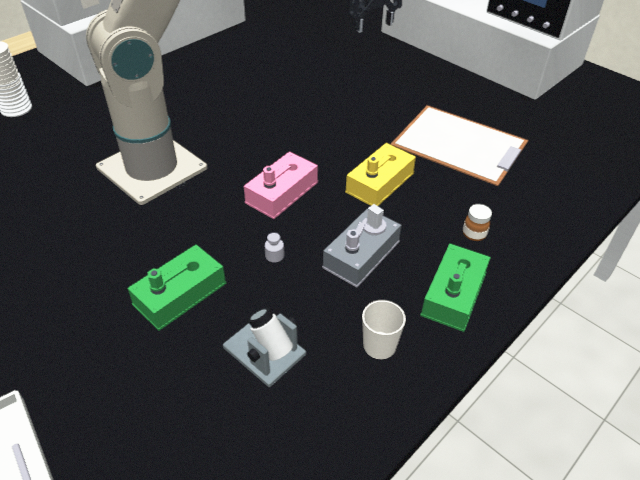

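View pics/top.png

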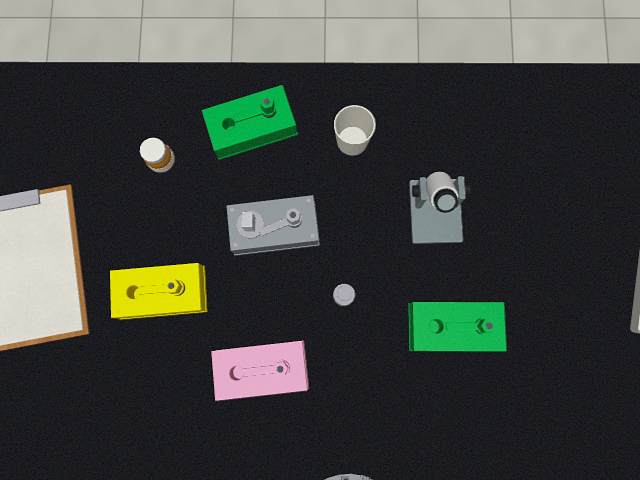

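Scene view: the grey block is at (362,245), with the nut at (353,240) and the plug at (374,218). The bench camera is at (264,345), its black lens up-left and facing the robot. Top view: block (273,225), nut (293,216), plug (248,222), strap pointing from nut to plug, camera (438,208), lens (446,202), cup (354,130), weight (344,295), jar (157,153).

```bash
python3 - <<'E'
from h import *
np.set_printoptions(precision=1,suppress=True)
def rect(X): 
    r=cv2.minAreaRect(X[:,:2].astype(np.float32)); return np.array(r[0]),np.array(r[1]),r[2]
for n in("top","scene"):
    p=dict(np.load(n+".npz"));C=cloud(p);col=p["color"].astype(int);sat=col.max(-1)-col.min(-1)
    g=(sat<40)&(p["depth"]>0)
    reg=(abs(C[...,0]-588)<75)&(abs(C[...,1]-145)<110)&g
    def sel(lo,hi,m=reg): return C[m&(C[...,2]>lo)&(C[...,2]<hi)]
    b=sel(48,60);print(n,"block top",len(b),*rect(b),np.median(b[:,2]))
    z=sel(95,115)
    nu=z[z[:,1]<140];pl=z[z[:,1]>155]
    print("nut",len(nu),nu.mean(0),*rect(nu)); print("plugtop",len(pl),pl.mean(0),*rect(pl))
    st=sel(64,76); st=st[(st[:,1]<165)]
    print("strap/flange",len(st),st.mean(0))
    cam=(abs(C[...,0]-630)<130)&(abs(C[...,1]+170)<110)&g
    b=sel(9,19,cam);print("base",len(b),*rect(b),b[:,:2].min(0),b[:,:2].max(0))
    ch=sel(80,92,cam);print("z80-92",len(ch))
    dark=cam&(col.sum(-1)<150)&(C[...,2]>60);d=C[dark];print("lens dark",len(d),d.mean(0),d.min(0),d.max(0))
    im=p["color"][...,::-1]
    u,v=proj(p,[630,-170,60]).astype(int)
    a,bb=proj(p,[588,145,80]).astype(int)
    crop=lambda x,y:cv2.resize(im[max(0,y-45):y+45,max(0,x-60):x+60],(400,300),interpolation=cv2.INTER_CUBIC)
    globals()["I"+n]=np.hstack([crop(u,v),crop(a,bb)])
cv2.imwrite("pics/c1.png",np.vstack([Itop,Iscene]))
E
```

```text
top block top 3017 [586.8 155.5] [ 91.8 170.3] 7.351197719573975 54.60325037412996
nut 148 [591.5 112.4 101. ] [591.6 112.8] [23.8 25.9] 81.30119323730469
plugtop 184 [580.3 196.2 107.4] [580.9 196.6] [20.2 28.4] 87.78307342529297
strap/flange 216 [578.5 137.7  70.1]
base 1841 [ 649.1 -159.4] [201.3 117.7] 14.07615852355957 [ 556.9 -221.1] [732.4 -77.8]
z80-92 421
lens dark 298 [ 632.7 -164.7   98.9] [ 601.5 -222.8   66.4] [ 672.1 -114.8  124.9]
scene block top 1695 [585.6 154.2] [ 92.9 176. ] 7.3647050857543945 54.71193516789057
nut 107 [592.6 109.2 100.6] [591.1 111.8] [24.5 29.1] 24.7965087890625
plugtop 149 [582.7 192.  105.6] [580.8 193.8] [23.4 30.8] 85.14344787597656
strap/flange 121 [588.1 123.8  70.1]
base 1369 [ 622.5 -172.3] [132.2 101.5] 2.9671285152435303 [ 556.3 -223.7] [ 689.6 -119.3]
z80-92 567
lens dark 299 [ 638.6 -184.9  100.1] [ 603.6 -225.    60.1] [ 661.8 -114.6  125.8]
```

View pics/c1.png

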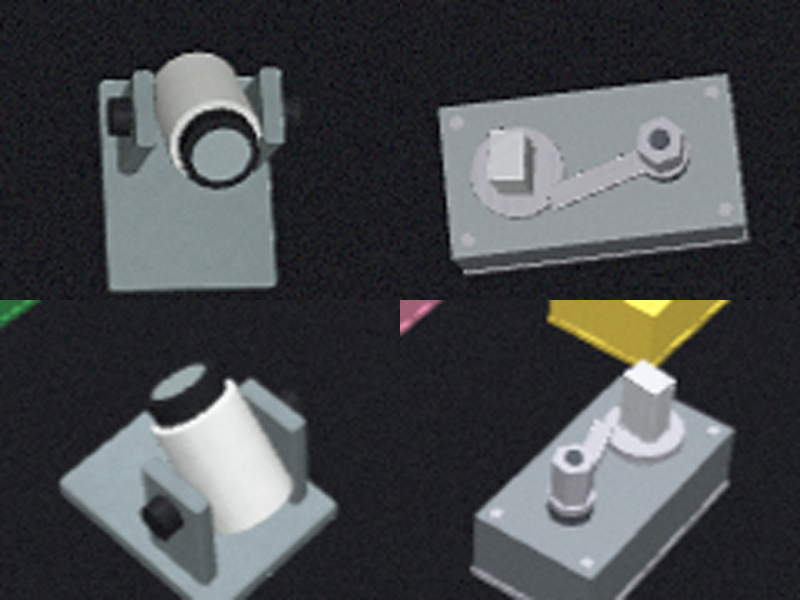

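The lens disc faces the robot side, upward and towards −x. The strap points from the nut towards the flange's lower edge, at about 0.3 rad. Next I'll refine the strap angle and the lens, then start moving.

```bash
python3 - <<'E'
from h import *
np.set_printoptions(precision=2,suppress=True)
p=dict(np.load("top.npz"));C=cloud(p)
n=np.array([591.8,112.4])
d=C[...,:2]-n;r=np.hypot(d[...,0],d[...,1]);z=C[...,2]
m=(z>65)&(z<76)&(r>22)&(r<52)
print("strap ang",np.degrees(np.arctan2(*d[m].mean(0)[::-1])),m.sum())
u,v=proj(p,[630,-170,60]).astype(int)
px=np.array([u-60+222*.3,v-45+157*.3]);print("lens disc px",px,"cloud",C[int(px[1]),int(px[0])],"pred px",proj(p,[615.5,-172.7,110]))
# lens face: points within disc
dd=C[int(px[1])-3:int(px[1])+4,int(px[0])-3:int(px[0])+4].reshape(-1,3);dd=dd[dd[:,2]>80];print(dd.mean(0))
c=dd.mean(0);_,_,V=np.linalg.svd(dd-c);print("normal",V[2])
P,R,s=tool();print(P,R)
a=np.radians(27)
y=np.array([np.cos(a),np.sin(a),0]);zt=np.array([0,0,-1.]);Rt=np.c_[np.cross(y,zt),y,zt];print(to([591.8,112.4,150],Rt))
E
```

```text
strap ang 113.76637343404576 120
lens disc px [446.6 203.1] cloud [ 614.19 -170.47  109.9 ] pred px [447.21 202.3 ]
[ 614.48 -170.73  108.66]
normal [-0.76  0.01  0.65]
[201.23 618.08 231.32] [[-0.95  0.31 -0.  ]
 [ 0.31  0.95  0.  ]
 [ 0.    0.   -1.  ]]
(array([-17.6 , -12.  ,   2.71]), array([-0.  , -0.  ,  7.49]))
```

```bash
python3 -m crank '[[[-0.9,-0.6,0,0,0,0],[-0.9,-0.6,0,0,0,0],[-0.9,-0.6,0,0,0,0],[-0.9,-0.6,0,0,0,0],[-0.9,-0.6,0,0,0,0],[-0.9,-0.6,0,0,0,0],[-0.9,-0.6,0,0,0,0],[-0.9,-0.6,0,0,0,0],[-0.9,-0.6,0,0,0,0],[-0.9,-0.6,0,0,0,0],[-0.9,-0.6,0,0,0,0],[-0.9,-0.6,0,0,0,0]]]' -1
cat > go.py <<'E'
from h import *
x,y,z,a=map(float,sys.argv[1:5]);a=np.radians(a)
yy=np.array([np.cos(a),np.sin(a),0]);zt=np.array([0,0,-1.]);print(to([x,y,z],np.c_[np.cross(yy,zt),yy,zt]))
E
python3 go.py 591.8 112.4 150 24
```

```text
clock: 1.9
eef_pos: [446.2, 310.6, 229.2]
tool_rot: [3.133, -0.005, 2.846]
force: [0.7, 0.3, -0.5]
width: 85.5
(array([-6.58, -4.93,  2.57]), array([ 0.05, -0.08,  8.18]))
```

```bash
python3 -m crank '[[[-0.9,-0.65,0,0,0,0],[-0.9,-0.65,0,0,0,0],[-0.9,-0.65,0,0,0,0],[-0.9,-0.65,0,0,0,0],[-0.9,-0.65,0,0,0,0],[-0.9,-0.65,0,0,0,0],[-0.9,-0.65,0,0,0,0],[0,0,0,0,0,1],[0,0,0,0,0,1],[0,0,0,0,0,1],[0,0,0,0,0,1],[0,0,0,0,0,1]]]'
python3 go.py 591.8 112.4 150 24
```

```text
clock: 2.9
eef_pos: [600.9, 99.9, 228.8]
tool_rot: [3.133, 0.0, 2.282]
force: [0.2, -0.5, -0.3]
width: 85.4
(array([0.51, 0.02, 2.63]), array([ 0.08, -0.01,  2.79]))
```

```bash
python3 -m crank '[[[0.5,0,0.5,0,0,0],[0,0,0.7,0,0,0],[0,0,0.7,0,0,0],[0,0,0.7,0,0,0],[0,0,0,0,0,1],[0,0,0,0,0,1],[0,0,0,0,0,0.8],[0,0,0,0,0,0]]]'
python3 go.py 591.8 112.4 78 24
python3 - <<'E'
from h import *
p=ctrl.get_image("wrist");C=cloud(p);P,R,s=tool()
im=p["color"][...,::-1].copy()
for z in(101,78):
    u=proj(p,[591.8,112.4,z]);cv2.circle(im,tuple(u.astype(int)),3,(0,0,255),-1)
for z in (106,):
    u=proj(p,[580.9,196.7,z]);cv2.circle(im,tuple(u.astype(int)),3,(0,255,0),-1)
z=C[...,2];m=(abs(z-101)<4)&(np.hypot(C[...,0]-591.8,C[...,1]-112.4)<30)
X=C[m];print(m.sum(),X.mean(0),cv2.minAreaRect(X[:,:2].astype(np.float32)) if m.sum()>5 else 0)
m=(abs(z-106)<4)&(np.hypot(C[...,0]-580.9,C[...,1]-196.7)<30);X=C[m]
if m.sum()>20: print(X.mean(0),cv2.minAreaRect(X[:,:2].astype(np.float32)))
cv2.imwrite("pics/w1.png",im)
E
```

```text
clock: 3.57
eef_pos: [593.1, 112.4, 148.4]
tool_rot: [3.13, -0.001, 1.969]
force: [0.6, 0.7, 0.4]
width: 85.2
(array([ 0.01, -0.07,  2.35]), array([ 0.11, -0.01, -0.19]))
1379 [592.47046949 112.71163388 100.83014548] ((592.676025390625, 111.94297790527344), (23.86349868774414, 27.636627197265625), 23.677974700927734)
[581.77565202 196.06874137 108.2296754 ] ((582.0423583984375, 196.17706298828125), (20.14252471923828, 28.111875534057617), 89.06558990478516)
```

View pics/w1.png

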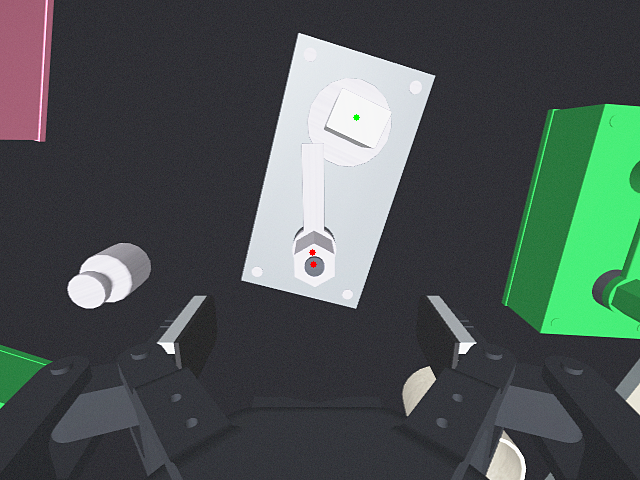

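The wrist view shows the nut at (314,264), between the jaws, with the strap up to (313,150). Flats are across the jaws at 23.7°. The measured position agrees to within 1 mm. Now I descend and close.

```bash
python3 -m crank '[[[0,0,0.6,0,0,0],[0,0,0.6,0,0,0],[0,0,0.6,0,0,0],[0,0,0.4,0,0,0],[0,0,0.1,0,0,0],[0,0,0,0,0,0]]]'
python3 go.py 592.5 112.4 77 24; python3 -m crank '[[[0,0,0,0,0,0],[0,0,0,0,0,0],[0,0,0,0,0,0],[0,0,0,0,0,0],[0,0,0,0,0,0],[0,0,0,0,0,0],[0,0,0,0,0,0],[0,0,0,0,0,0]]]' 1; python3 go.py 592.5 112.4 77 24
```

```text
clock: 4.12
eef_pos: [596.9, 114.1, 79.7]
tool_rot: [3.122, -0.001, 1.99]
force: [-0.0, 0.1, 0.1]
width: 85.2
(array([ 0.01, -0.16,  0.09]), array([ 0.18, -0.01,  0.  ]))
clock: 4.78
eef_pos: [592.7, 111.6, 83.0]
tool_rot: [3.13, -0.002, 1.992]
force: [0.2, 0.4, -3.0]
width: 22.4
(array([0.03, 0.  , 0.2 ]), array([ 0.11, -0.02,  0.02]))
```

```bash
python3 -m crank '[[[0,0,0,0,0,-0.9],[0,0,0,0,0,-0.9],[0,0,0,0,0,-0.9],[0,0,0,0,0,-0.9],[0,0,0,0,0,-0.9],[0,0,0,0,0,-0.9]]]'; python3 go.py 592.5 112.4 83 96
```

```text
clock: 5.28
eef_pos: [592.8, 111.7, 83.0]
tool_rot: [3.132, 0.005, 2.58]
force: [-0.7, -0.3, -2.0]
width: 22.6
(array([0.02, 0.01, 0.  ]), array([ 0.07,  0.07, -6.36]))
```

```bash
python3 -m crank '[[[0,0,0,0,0,-0.9],[0,0,0,0,0,-0.9],[0,0,0,0,0,-0.9],[0,0,0,0,0,-0.9],[0,0,0,0,0,-0.9],[0,0,0,0,0,-0.9],[0,0,0,0,0,-0.9],[0,0,0,0,0,-0.9],[0,0,0,0,0,0],[0,0,0,0,0,0]]]'; python3 go.py 592.5 112.4 83 96
```

```text
clock: 6.12
eef_pos: [592.8, 112.0, 83.0]
tool_rot: [3.137, 0.008, -2.914]
force: [-0.7, -0.0, -1.2]
width: 22.8
(array([0.01, 0.01, 0.  ]), array([0.05, 0.08, 1.17]))
```

```bash
python3 -m crank '[[[0,0,0,0,0,0],[0,0,0,0,0,0],[0,0,0,0,0,0],[0,0,0,0,0,0],[0,0,-0.5,0,0,0],[0,0,-0.8,0,0,0],[0,0,-0.8,0,0,0],[0,0,-0.8,0,0,0],[0,0,0,0,0,0]]]' -0.4; python3 - <<'E'
from h import *
p=ctrl.get_image("wrist");C=cloud(p)
im=p["color"][...,::-1].copy()
z=C[...,2];d=C[...,:2]-[592.5,112.4];r=np.hypot(d[...,0],d[...,1])
m=(z>65)&(z<74)&(r>22)&(r<65)&(C[...,1]<165);X=d[m]
if m.sum()>20: print("strap",m.sum(),X.mean(0),np.degrees(np.arctan2(*X.mean(0)[::-1])))
m=(abs(z-107)<4)&(np.hypot(C[...,0]-580.9,C[...,1]-196.7)<30);X=C[m]
if m.sum()>20: print(X.mean(0),cv2.minAreaRect(X[:,:2].astype(np.float32)))
cv2.imwrite("pics/w2.png",im)
E
python3 go.py 581.5 196.4 160 89
```

```text
clock: 6.87
eef_pos: [593.6, 111.8, 173.4]
tool_rot: [3.138, 0.01, -2.922]
force: [0.4, 0.5, 0.3]
width: 59.6
strap 1194 [-42.65457816 -10.06174882] -166.72718429711287
[581.09322092 194.98339941 107.91353483] ((581.8579711914062, 195.93106079101562), (20.983562469482422, 28.197906494140625), 88.43125915527344)
(array([-0.25,  2.84,  0.4 ]), array([0.04, 0.07, 2.26]))
```

View pics/w2.png

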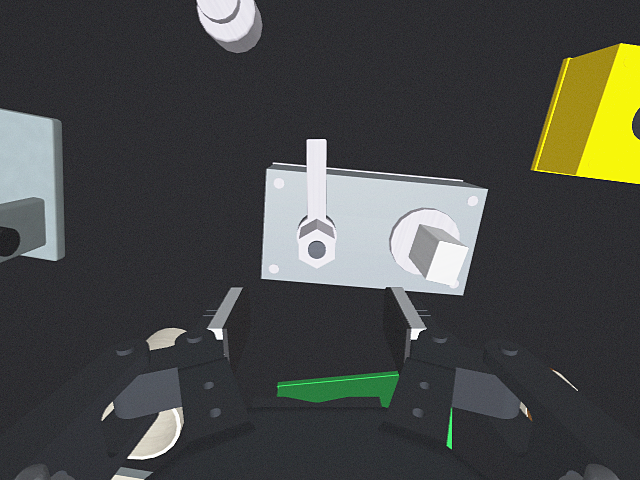

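The wrist view shows the strap swung to (316,150), clear of the plug flange at (426,243); the nut is at about 1.67 rad. Now to the plug.

```bash
python3 -m crank '[[[0,0.7,0,0,0,0],[-0.1,0.7,0,0,0,0],[-0.1,0.7,0,0,0,0],[0,0.7,0,0,0,0],[0,0,0,0,0,0.8],[0,0,0,0,0,0.8],[0,0,0,0,0,0.7],[0,0,0,0,0,0]]]'; python3 go.py 581.6 196.2 130 88.8
```

```text
clock: 7.58
eef_pos: [577.2, 197.0, 166.2]
tool_rot: [3.14, 0.001, 3.105]
force: [-0.3, -0.4, 1.2]
width: 60.0
(array([-0.15, -0.02,  1.21]), array([ 0.01,  0.01, -0.15]))
```

```bash
python3 -m crank '[[[-0.15,0,0.7,0,0,-0.1],[0,0,0.7,0,0,0],[0,0,0.6,0,0,0],[0,0,0.5,0,0,0],[0,0,0,0,0,0]]]'; python3 go.py 581.6 196.2 73 88.8
```

```text
clock: 8.0
eef_pos: [581.7, 196.8, 86.6]
tool_rot: [3.141, 0.002, 3.126]
force: [-1.0, 0.5, -0.8]
width: 59.8
(array([ 0.  , -0.02,  0.45]), array([0.01, 0.02, 0.05]))
```

```bash
python3 -m crank '[[[0,-0.02,0.3,0,0,0],[0,0,0.15,0,0,0],[0,0,0,0,0,0]]]'; python3 -m crank '[[[0,0,0,0,0,0],[0,0,0,0,0,0],[0,0,0,0,0,0],[0,0,0,0,0,0],[0,0,0,0,0,0],[0,0,0,0,0,0],[0,0,0,0,0,0],[0,0,0,0,0,0]]]' 1; python3 go.py 581.6 196.2 73 88.8
```

```text
clock: 8.25
eef_pos: [581.5, 195.6, 71.6]
tool_rot: [-3.142, 0.001, 3.128]
force: [0.0, -0.3, -0.0]
width: 59.8
clock: 8.92
eef_pos: [582.4, 195.8, 73.7]
tool_rot: [3.141, 0.003, 3.128]
force: [0.7, -0.7, -1.9]
width: 19.3
(array([0.03, 0.01, 0.02]), array([0.01, 0.03, 0.07]))
```

```bash
python3 -m crank '[[[0,0,-0.2,0,0,0],[0,0,-0.3,0,0,0],[0,0,-0.4,0,0,0],[0,0,-0.5,0,0,0],[0,0,-0.5,0,0,0],[0,0,-0.5,0,0,0],[0,0,-0.5,0,0,0],[0,0,-0.5,0,0,0],[0,0,-0.5,0,0,0],[0,0,-0.5,0,0,0],[0,0,0,0,0,0],[0,0,0,0,0,0]]]'
cat > fin.py <<'E'
from h import *
np.set_printoptions(precision=2,suppress=True)
a=np.radians(3);cx=np.array([np.cos(a),np.sin(a),0]);cy=np.array([-np.sin(a),np.cos(a),0])
lz=-np.sin(np.radians(40))*cx+np.array([0,0,np.cos(np.radians(40))])
L=np.array([615.,-171.5,110]);off=float(sys.argv[1]) if len(sys.argv)>1 else 0
zt=-lz;R=np.c_[np.cross(cy,zt),cy,zt]
# TCP is 'h' from the plug's face along lz
h=78-19+2
T=L+lz*(80+h+off)
print("target",T,to(T,R),"q",np.array(ctrl.read_state()["qpos"]))
E
python3 fin.py
```

```text
clock: 9.92
eef_pos: [581.6, 195.2, 223.2]
tool_rot: [3.139, 0.008, 3.128]
force: [-0.5, -0.5, -3.3]
width: 19.2
target [ 524.49 -176.24  218.01] (array([  1.74, -12.41,   0.13]), array([-0.2 , -6.58, -0.61])) q [-0.31  0.58 -0.1   1.64  0.07  0.92  1.12]
```

```bash
python3 -m crank '[[[0.15,-0.5,-0.2,0,0,0],[0.2,-0.8,-0.2,0,0,0],[0.2,-0.9,-0.2,0,0,0],[0.2,-0.9,0,0,0,0],[0.2,-0.9,0,0,0,0],[0.2,-0.9,0,0,0,0],[0.2,-0.9,0,0,0,0],[0.2,-0.9,0,0,0,0],[0.2,-0.9,0,0,0,0],[0,-0.8,0,0,0,0],[0,-0.5,0,0,0,0],[0,0,0,0,0,0]]]'; python3 fin.py
```

```text
clock: 10.92
eef_pos: [511.2, -87.1, 234.6]
tool_rot: [-3.141, -0.01, 3.13]
force: [0.9, -1.2, -2.3]
width: 19.2
target [ 524.49 -176.24  218.01] (array([-0.48, -2.97,  0.55]), array([-0.21, -6.76, -0.58])) q [ 0.18  0.44 -0.09  1.87  0.05  0.85  1.62]
```

Now the tilt first, staying out here, then the rest of the approach.

```bash
python3 -m crank '[[[0,0,0,0,-0.5,0],[0,0,0,0,-0.8,0],[0,0,0,0,-0.9,0],[0,0,0,0,-0.9,-0.1],[0,0,0,0,-0.9,-0.2],[0,0,0,0,-0.9,-0.2],[0,0,0,-0.1,-0.9,-0.1],[0,0,0,-0.1,-0.8,0],[0,0,0,0,0,0],[0,0,0,0,0,0]]]'; python3 fin.py
```

```text
clock: 11.75
eef_pos: [496.7, -103.8, 219.2]
tool_rot: [-3.094, 0.379, -3.13]
force: [-0.1, -0.9, -2.9]
width: 19.3
target [ 524.49 -176.24  218.01] (array([-0.82, -2.41,  0.49]), array([-0.65, -3.05, -0.26])) q [ 0.57  0.35 -0.52  2.26  0.75  0.26  0.97]
```

```bash
python3 -m crank '[[[0,0,0,0,-0.6,0],[0,0,0,0,-0.6,0],[0,0,0,0,-0.6,0],[0,0,0,0,-0.6,0]]]'; python3 fin.py;  python3 -m crank '[[[0,0,0,0,-0.6,0],[0,0,0,0,-0.6,0],[0,0,0,0,-0.6,0],[0,0,0,0,-0.6,0]]]'; python3 fin.py
```

```text
clock: 12.08
eef_pos: [494.4, -111.2, 216.5]
tool_rot: [-3.068, 0.467, -3.124]
force: [0.2, -0.2, -2.9]
width: 19.1
target [ 524.49 -176.24  218.01] (array([-0.88, -2.15,  0.55]), array([-0.89, -2.22, -0.2 ])) q [ 0.71  0.38 -0.7   2.34  1.49  0.26  0.25]
clock: 12.42
eef_pos: [493.9, -116.2, 213.3]
tool_rot: [-3.038, 0.596, -3.1]
force: [-0.9, 1.8, -6.0]
width: 19.3
target [ 524.49 -176.24  218.01] (array([-0.86, -1.99,  0.61]), array([-1.06, -0.98, -0.03])) q [ 0.94  0.5  -1.04  2.46  2.05  0.51 -0.28]
```

```bash
python3 -m crank '[[[-0.2,-0.4,0.1,-0.2,0,0],[-0.2,-0.4,0.1,-0.2,0,0],[-0.2,-0.4,0.1,-0.2,-0.1,0],[-0.2,-0.4,0.1,-0.2,-0.2,0],[-0.1,-0.3,0.1,-0.2,-0.2,0],[0,0,0,0,0,0]]]'; python3 fin.py
```

```text
clock: 12.92
eef_pos: [526.2, -166.7, 214.9]
tool_rot: [3.129, 0.638, -3.091]
force: [0.2, -0.6, -3.1]
width: 19.5
target [ 524.49 -176.24  218.01] (array([-0.  , -0.31, -0.13]), array([ 0.11, -0.57, -0.01])) q [ 1.15  0.59 -1.02  2.33  2.13  0.28 -0.07]
```

```bash
python3 -m crank '[[[0,-0.2,-0.1,0.1,-0.3,0],[0,-0.1,0,0,-0.2,0],[0,0,0,0,0,0],[0,0,0,0,0,0]]]'; python3 fin.py
python3 - <<'E'
from h import *
np.set_printoptions(precision=2,suppress=True)
ims=[]
for n in("scene","top"):
    p=ctrl.get_image(n);C=cloud(p);np.savez(n+"2.npz",**p)
    im=p["color"][...,::-1].copy();P,R,s=tool()
    f=P+R[:,2]*61
    u=proj(p,[580,-171,140]).astype(int);c=im.copy()
    for X,k in((f,(0,0,255)),([615,-171.5,110],(0,255,0)),(P,(255,0,0))): cv2.circle(c,tuple(proj(p,X).astype(int)),1,k,-1)
    x0,y0=max(0,u[0]-60),max(0,u[1]-45)
    ims.append(cv2.resize(c[y0:y0+90,x0:x0+120],(720,540) if 0 else (400,300),interpolation=cv2.INTER_CUBIC))
p=ctrl.get_image("wrist");w=cv2.resize(p["color"][...,::-1],(400,300))
cv2.imwrite("pics/f1.png",np.vstack([np.hstack(ims),np.hstack([w,np.zeros_like(w)])]))
E
```

```text
clock: 13.25
eef_pos: [523.9, -175.0, 214.5]
tool_rot: [3.14, 0.681, -3.093]
force: [1.1, 0.1, -1.7]
width: 19.3
target [ 524.49 -176.24  218.01] (array([-0.09, -0.04, -0.08]), array([-0.01, -0.17, -0.03])) q [ 1.23  0.65 -1.12  2.36  2.22  0.37 -0.13]
```

View pics/f1.png

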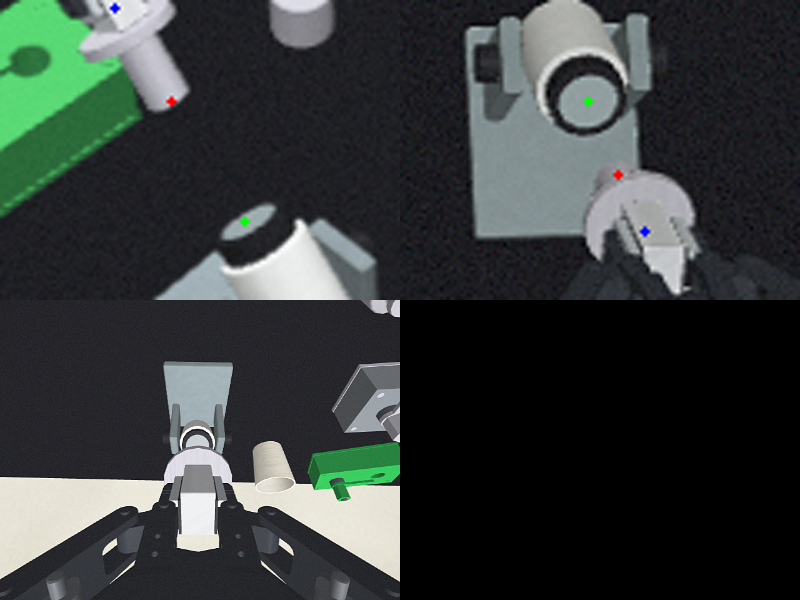

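The scene crop shows the tilted spigot, end at about (168,98), aimed at the lens disc at (245,222). My predicted points fall on both. In the top crop the flange and spigot line up with the lens. I'll check the plug's actual axis in depth.

```bash
cat > chk.py <<'E'
from h import *
from scipy.optimize import least_squares
np.set_printoptions(precision=3,suppress=True)
a=np.radians(3);cx=np.array([np.cos(a),np.sin(a),0]);cy=np.array([-np.sin(a),np.cos(a),0])
lz=-np.sin(np.radians(40))*cx+np.array([0,0,np.cos(np.radians(40))]);lx=np.cross(cy,lz);L=np.array([615.,-171.5,110])
P,R,s=tool();A=[]
for n in("scene","top"):
    p=ctrl.get_image(n);X=cloud(p)[p["depth"]>0].reshape(-1,3);q=(X-P)@R
    X=X[(np.hypot(q[:,0],q[:,1])<20)&(q[:,2]>22)&(q[:,2]<80)];q=(X-P)@R;print(n,len(X),"zmax",np.percentile(q[:,2],[90,98,100]));A.append(q[(q[:,2]<58)])
Q=np.vstack(A)
f=lambda v:np.hypot(Q[:,0]-v[0]-v[1]*(Q[:,2]-40),Q[:,1]-v[2]-v[3]*(Q[:,2]-40))-12
v=least_squares(f,[0,0,0,0],loss='soft_l1').x;print("axis in tool",v,"rms",f(v).std())
d=R@np.array([v[1],v[3],1]);d/=np.linalg.norm(d)
F=P+R@np.array([v[0]+v[1]*21,v[2]+v[3]*21,61]);e=F-L
print("face in lens",e@lx,e@cy,e@lz,"angle",np.arccos(-d@lz),"z",F[2],s["force"],s["width"],np.abs(s["qd"]).max(),s["clock"])
E
python3 chk.py
```

```text
scene 274 zmax [54.706 58.418 59.869]
top 52 zmax [56.834 58.565 59.138]
axis in tool [ 2.131 -0.018  0.418  0.012] rms 1.3617415284240388
face in lens -4.368997536884072 1.7028058843390772 77.83375585463307 angle 0.010377330438873575 z 166.8157786760608 [ 0.839 -1.166 -2.6  ] 19.400222986182975 0.013117072964617348 13.4
```

```bash
python3 -m crank '[[[0,0,0,0,0,0],[0,0,0,0,0,0],[0,0,0,0,0,0],[0,0,0,0,0,0],[0,0,0,0,0,0],[0,0,0,0,0,0]]]'; python3 chk.py && python3 - <<'E'
from h import *
p=dict(np.load("top.npz"));q=ctrl.get_image("top")
C=cloud(q)
for n in("cup","weight","jar"): print(n,[np.round(r["extent"]) for r in ctrl.search_frame(n,q)[:1]])
d=C[...,:2]-[592.5,112.4];r=np.hypot(d[...,0],d[...,1]);m=(C[...,2]>65)&(C[...,2]<76)&(r>22)&(r<65);print("strap",np.degrees(np.arctan2(*d[m].mean(0)[::-1])))
E
```

```text
clock: 14.0
eef_pos: [525.2, -174.7, 216.2]
tool_rot: [-3.138, 0.683, -3.088]
force: [-0.4, 0.1, -3.0]
width: 19.0
scene 272 zmax [54.276 58.076 59.116]
top 49 zmax [56.881 59.455 59.683]
axis in tool [ 2.161 -0.001  0.286  0.007] rms 1.4531279505560897
face in lens -3.611872829399797 1.7370479662983882 78.16236981357802 angle 0.014387777673031081 z 167.55418195420035 [-0.38   0.058 -2.957] 19.0236375738457 0.002154513190454596 14.0
cup []
weight [array([343., 295.,  19.,  22.])]
jar [array([156., 154.,  31.,  37.])]
strap -167.79265691373374
```

```bash
python3 - <<'E'
from h import *
a=np.load("top.npz")["color"].astype(int);b=np.load("top2.npz")["color"].astype(int)
print("cup region diff",np.abs(a-b)[95:165,325:385].mean())
print(ctrl.finish_job())
E
```

```text
cup region diff 3.9496825396825397
the job is handed in; nothing more can be done
None
```

I turned the nut and swung its strap clear, then drew the plug straight up, tipped it over and handed the job in at about 14 s. The plug was still gripped in front of the bench camera's lens. No verdict was reported.

- **Nut:** it was at about 1.65 rad at the end, read from the strap's direction (over 1.2 needed).
- **Plug:** its lower end face was about 78 mm before the lens and within 4 mm of the viewing axis. It was about 0.01 rad off square, 168 mm above the bench, and still. The grip opening was 19 mm. Part of this rests on the camera images and the rest on the assumed 61 mm from fingertip to end face, so expect a few millimetres of error.
- **Bystanders:** the weight and the jar were found within 1 pixel of where they started. The cup network missed the cup in the final top view. That patch of the picture had changed little from the start, and the wrist view showed the cup standing.
- **Mid-run problem:** the first tilt stopped at about 22° because a wrist joint was near its limit. Continuing the tilt let the arm bend its elbow aside and reach 40°.
- **Contact:** no contact force on the bench camera was seen.

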